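# Swing the bench lamp over the carving blank and clear the sawing board

## Robot

A 6-joint arm with a two-finger parallel gripper is mounted at the origin on the work surface. World frame = base frame: x ahead of the robot, y to its left, z up, the work surface at z = 0. Lengths are in m, angles in rad, forces in N, time in s.
With the tool pointing down it reaches from about 0.375 to 0.975 m from the base axis. Payload 3.8 kg.
Tool frame: the origin (TCP) lies midway between the tips of the shut fingers; the grasp point (between the pads) lies 19 mm behind it; z points along the fingers, y is the line along which they close (so a half turn about z gives the same grasp; the last joint's range is limited). The gripper opens to 85 mm and grips with 20 to 120 N. Pads are 22 mm wide; open, the fingers measure 114 mm over their backs; the gripper's body (76 mm by 85 mm) begins 54 mm behind the grasp point. The pads swing forward as they close: fully open they stand 13 mm farther back than shut.
Start: joints at [1.201, 0.264, 1.604, -0, 1.274, -0.037], TCP at [0.221, 0.638, 0.231] pointing down, gripper open.
Joint ranges: [-2.63, 2.63], [-0.94, 2.18], [0.31, 2.57], [-1.31, 4.45], [0, 2.66], [-2.55, 2.55]. Speed limits (rad/s): [2.57, 2.57, 3.14, 3.14, 3.14, 3.14].

## Interface

Orientations are given as a rotation vector (axis times angle).
In Python, from workcell import * gives the robot as it stands. The module is installed in compiled form; this text tells all that it offers.
- The arm moves only by the tool apply_moves, never from a script. Its arguments are lists of equal length, an entry for each row: "fingers": the opening, from 0 (shut) to 1 (fully open); "travel": the shift along the tool's x, y, z normalised to -1 to 1, where 1 is 0.05 m, a list of three; "rotation": the turn, a rotation vector about the tool's x, y, z normalised to -1 to 1, where 1 is 6 degrees, a list of three. In form: {"fingers": [fingers, ...], "travel": [[dx, dy, dz], ...], "rotation": [[ax, ay, az], ...]}. A call has 1 to 12 rows; each row shifts and turns the commanded pose from where the row before left it, along the tool's axes as they then stand; what a row does not reach is not made up. A row lasts 1/10 s, in which the tool goes at most 50 mm and 8.59 degrees, less where a joint would pass 70% of its speed; a pose out of reach is approached as far as the arm can. A call with a number of a shift or a turn outside -1 to 1 is refused whole. A call with a gripper value outside its range is refused whole. The fingers move at their own pace and stop on an object; "newtons" is the grip in N (left out, the last holds). Time passes only in rows, so rows that do not move let the fingers close. It gives the time, the measured TCP pose, the force, the opening and the grip force at its end, in the units of the state.
- read_state(): the state, without advancing time (a new reading comes with each control period).
- read_camera(name): name is "scene" or "top"; returns a dict with "image" (480x640x3 uint8, red, green, blue), "fx", "fy", "cx", "cy" (pixels), "k1" (the pictures are not rectified: a ray, as slopes to the right and down, at radius r is drawn at 1 + k1 r^2 times it, then the intrinsics apply), "extrinsics" (4x4, takes a point from world to camera coordinates). Camera axes: x right, y down, z forward; pixel columns grow to the right and rows downward; lengths in m; the calibration is good to about 2 mm. A picture is of the moment at which its call begins. There is no depth.
- finish_job(): hands the job in; it is judged then, once.
Trained networks look in the newest picture that a camera, given by its name, has taken for a name from the list of things; names that differ only in an ending like _2 or _b are one class to them, and where a whole thing is asked for, a point or a joint stands for the part that bears it (a point fixed in the world has none). Each returns a list of dicts, best first, with "p" (0 to 1); they miss things now and then, are a little off and sometimes report something else, mostly with a low value. They report only what shows in the picture. A call takes as long as a camera call. They do not tell look-alikes from the thing itself.
- regions_of(camera, name): "mask" (480x640 bool, what is visible of it) and "bbox" ([left, top, width, height] in pixels, round what is visible of it).
- tip_of(camera, name): "location" ([column, row] in pixels: a listed point, or the origin of a listed thing).
The state is a dict: "time": time; "q": joint angles; "joint_vel": joint speeds; "joint_torque": joint torques, N m; "tool_pos": TCP position; "tcp_rot": TCP orientation; "wrist_force": force on the tool from outside, world axes, zero at the start; "torque": the same for the moment, N m; "width": opening from 0.0 (shut) to 1.0 (fully open); "grip_force": force on a finger pad.
Only numpy, scipy, OpenCV 4.12 (cv2) and the standard library are available. Lean on these libraries where they do the work, as an engineer would, in place of code of your own. Each camera call takes 0.05 s, during which the arm holds its last target. There are 200 camera calls.

## Task

First swing the yellow bench lamp away from over the sawing board, without flinging it, so that its shade hangs centred over the green blank in the clamp stand. Then, with the board free, sweep the three dark offcuts off it into the blue tray beside it. Leave the lamp there over the blank, and do not disturb the glue bottle, the tin or the jar.

Things in the scene. Friction and masses are not known exactly. Their poses are not given: they have to be found in the camera images.
- lamp: yellow cone-shaped lamp shade (110 mm across, 64 mm high, lower rim 140 mm above the bench); fixed under the swing arm. Origin at the centre of its lower rim. Vertical hinge axis: on the line from lamp_tip through the shade's origin, 320 mm beyond the shade's origin; post 28 mm thick on a round foot of 110 mm, hub top 242 mm above the bench
- lamp_tip (a point): outer end of the red round grip (20 mm thick, 60 mm long, level) in which the arm ends; 430 mm from the hinge axis, 215 mm above the bench. From the hinge to the grip the arm is a level white bar 22 mm square. It swings stiffly (1 to 2 N at the tip), up to 1.25 rad either way from the middle of the board, and stays where it is left
- board: plywood sawing board on battens, 240 mm in x, 280 mm in y, top 60 mm above the bench, with a stop fence along its far (+x) edge, 20 mm thick, standing 25 mm above the top; fixed; origin at the centre of its underside on the bench
- tray: blue open scrap tray, 260 mm in x, 170 mm in y, 50 mm high, walls 5 mm, fixed on the bench 5 mm beside the board's +y or -y edge, its axes parallel to the board's; origin at the centre of its underside
- vise: grey clamp stand, fixed on the bench 5 mm beside the board's other edge: base 35 mm high and 170 mm in y, from -120 to +180 mm in x; two steel jaws 90 mm wide and 85 mm high hold the green blank; the screw with its cross bar lies in front (-x) at 60 mm height. Origin at bench level; axes parallel to the board's
- blank_top (a point): centre of the top of the green blank, a block of tooling board (90 x 90 mm in plan, top 110 mm above the bench), fixed in the clamp stand 108 mm along its +x axis
- offcut_a: dark wooden offcut, a plain block 70 x 38 x 26 mm (x, y, z), about 50 g, lying on the sawing board; origin at the centre of its underside
- offcut_b: dark wooden offcut, a plain block 66 x 40 x 24 mm (x, y, z), about 50 g, lying on the sawing board; origin at the centre of its underside
- offcut_c: dark wooden offcut, a plain block 62 x 42 x 28 mm (x, y, z), about 50 g, lying on the sawing board; origin at the centre of its underside
- glue: white glue bottle with red cap, 60 mm across, 225 mm tall, standing loose on the bench beyond the tray or the clamp stand, taller than the lamp arm; origin at the centre of its underside; leave alone
- tin: white-labelled tin, 80 mm across, 130 mm tall, standing on the bench on the other side from the glue bottle; origin at the centre of its underside; leave alone
- jar: amber jar with black lid, 64 mm across, 85 mm tall, standing between the board's fence and the lamp post; origin at the centre of its underside; leave alone
Things that resemble listed ones, but are neither listed nor needed, are in the scene too. What is shaped like the offcut_c but orange or red is not meant.

How it is judged:
On the way, in this order (a step that is already met when the one before it is completed fails the run):
1. the lamp shade hangs centred over the green blank (within 40 mm) (horizontal distance between lamp and blank_top below 0.04 m), for 0.3 s.
2. the three offcuts lie in the tray, with the lamp still over the blank (x of offcut_a in the frame of tray between -0.125 and 0.125 m and y of offcut_a in the frame of tray between -0.08 and 0.08 m and z of each of offcut_a, offcut_b, offcut_c in the frame of tray below 0.05 m and x of offcut_b in the frame of tray between -0.125 and 0.125 m and y of offcut_b in the frame of tray between -0.08 and 0.08 m and x of offcut_c in the frame of tray between -0.125 and 0.125 m and y of offcut_c in the frame of tray between -0.08 and 0.08 m and horizontal distance between lamp and blank_top below 0.04 m), for 0.2 s.
At the end, for the whole second after the job is handed in: The centre of the shade is within 40 mm (seen from above) of the centre of the green blank, and the centres of all three offcuts are within the tray's inner walls and below its rim; lamp and offcuts are at rest (all of step 2 and linear speed of each of offcut_a, offcut_b, offcut_c, lamp below 0.02 m/s); the robot touches nothing.
It fails at once if the glue bottle was shifted by more than 30 mm or knocked over (distance of glue from where it was at the start of the episode above 0.03 m or angle between glue's own z axis and vertical above 0.5 rad).
It fails at once if the tin was shifted by more than 30 mm or knocked over (distance of tin from where it was at the start of the episode above 0.03 m or angle between tin's own z axis and vertical above 0.5 rad).
It fails at once if the jar was shifted by more than 30 mm or knocked over (distance of jar from where it was at the start of the episode above 0.03 m or angle between jar's own z axis and vertical above 0.5 rad).
It fails at once if the lamp was flung (shade faster than 0.6 m/s) (linear speed of lamp above 0.6 m/s).
It also fails if it takes over 61 s, if anything falls off the work surface, if the arm or the gripper's body presses on something with over 40 N, if the wrist force passes 120 N, or if a joint passes its speed limit or range.

## Working session

There is one attempt and no reset: what is moved stays moved. The work goes in short steps, Python scripts to look and compute and a tool call to move; the robot and the scene stay as the last step left them, time stands still between calls to the robot, and variables do not carry over. Pictures are saved under pics/ and viewed, at most 10 in all, crops included, and the job is handed in when it is done.

Besides the shell and the picture viewer there is one more tool, called after ">>>" as a command line: name --argument value ..., lists and objects as JSON in quotes. apply_moves: Moves the arm, as the interface text tells. Scaled input: -1 to 1 covers 0.05 m each way for a shift and 6 degrees each way for a turn. Its arguments: {"type":"object","properties":{"fingers":{"type":"array","items":{"type":"number"}},"travel":{"type":"array","items":{"type":"array","items":{"type":"number"}}},"rotation":{"type":"array","items":{"type":"array","items":{"type":"number"}}},"newtons":{"type":"number"}},"required":["fingers","travel","rotation"]}

```bash
mkdir -p pics; cat > h.py <<'E'
from workcell import *
import numpy as np, cv2
def ray(cam,px):
    # undistort: drawn = u*(1+k1 r^2)
    d=np.array([(px[0]-cam['cx'])/cam['fx'],(px[1]-cam['cy'])/cam['fy']])
    u=d.copy()
    for _ in range(20): u=d/(1+cam['k1']*(u@u))
    E=np.array(cam['extrinsics']); R,t=E[:3,:3],E[:3,3]
    return -R.T@t, R.T@np.array([u[0],u[1],1])
def at_z(cam,px,z):
    o,d=ray(cam,px); return o+d*(z-o[2])/d[2]
def proj(cam,P):
    E=np.array(cam['extrinsics']); c=E[:3,:3]@np.array(P)+E[:3,3]
    u=c[:2]/c[2]; u=u*(1+cam['k1']*(u@u))
    return np.array([u[0]*cam['fx']+cam['cx'],u[1]*cam['fy']+cam['cy']])
E
cat > a.py <<'E'
from h import *
Z=dict(lamp=.14,lamp_tip=.215,board=0,tray=0,vise=0,blank_top=.11,offcut_a=.06,offcut_b=.06,offcut_c=.06,glue=0,tin=0,jar=0)
for n in ("top","scene"):
    c=read_camera(n); cv2.imwrite(f"pics/{n}0.png",c['image'][:,:,::-1])
    print(n,np.round(ray(c,(320,240))[0],3))
    for k,z in Z.items():
        if k in('offcut_b',): continue
        print(k,[(round(r['p'],2),np.round(r['location']).astype(int).tolist(),np.round(at_z(c,r['location'],z)[:2],3).tolist()) for r in tip_of(n,k)[:5]])
s=read_state(); print(s['tool_pos'],s['tcp_rot'],s['time'])
E
python3 a.py
```

```text
top [0.287 0.017 1.314]
lamp [(0.96, [346, 229], [0.521, -0.065])]
lamp_tip [(0.98, [355, 271], [0.41, -0.077])]
board [(0.96, [346, 237], [0.526, -0.076])]
tray [(0.6, [264, 245], [0.512, 0.146]), (0.28, [440, 189], [0.653, -0.338])]
vise [(0.65, [435, 237], [0.521, -0.317])]
blank_top [(0.62, [264, 245], [0.493, 0.137])]
offcut_a [(0.89, [379, 257], [0.461, -0.153]), (0.88, [362, 312], [0.321, -0.104]), (0.82, [325, 257], [0.465, -0.015]), (0.62, [409, 320], [0.299, -0.22]), (0.61, [458, 339], [0.249, -0.339])]
offcut_c [(0.89, [379, 257], [0.461, -0.153]), (0.88, [362, 312], [0.321, -0.104]), (0.82, [325, 257], [0.465, -0.015]), (0.62, [409, 320], [0.299, -0.22]), (0.61, [458, 339], [0.249, -0.339])]
glue [(0.59, [481, 218], [0.57, -0.446]), (0.2, [264, 246], [0.507, 0.146])]
tin [(0.56, [208, 241], [0.526, 0.298])]
jar [(0.57, [325, 173], [0.708, -0.025])]
scene [ 1.169 -0.363  0.73 ]
lamp [(0.63, [284, 253], [0.523, -0.074])]
lamp_tip [(0.59, [262, 200], [0.42, -0.073])]
board [(0.62, [282, 298], [0.513, -0.078]), (0.2, [191, 339], [0.531, -0.296])]
tray [(0.71, [363, 263], [0.5, 0.157])]
vise [(0.74, [185, 338], [0.523, -0.307])]
blank_top [(0.62, [193, 340], [0.632, -0.305])]
offcut_a [(0.85, [186, 266], [0.372, -0.253]), (0.8, [135, 268], [0.325, -0.357]), (0.75, [236, 255], [0.389, -0.137]), (0.74, [246, 277], [0.469, -0.144]), (0.7, [282, 291], [0.549, -0.094])]
offcut_c [(0.85, [186, 266], [0.372, -0.253]), (0.8, [135, 268], [0.325, -0.357]), (0.75, [236, 255], [0.389, -0.137]), (0.74, [246, 277], [0.469, -0.144]), (0.7, [282, 291], [0.549, -0.094])]
glue [(0.72, [116, 383], [0.567, -0.454])]
tin []
jar [(0.84, [348, 348], [0.708, -0.019]), (0.19, [281, 252], [0.362, -0.008])]
[0.22052218 0.63795324 0.23126812] [ 5.20423509e-01  3.09818492e+00 -3.22752982e-05] 1.2
```

View pics/top0.png

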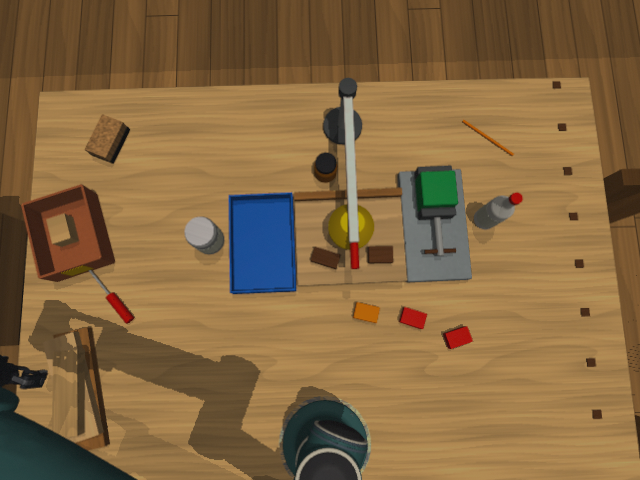

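View pics/scene0.png

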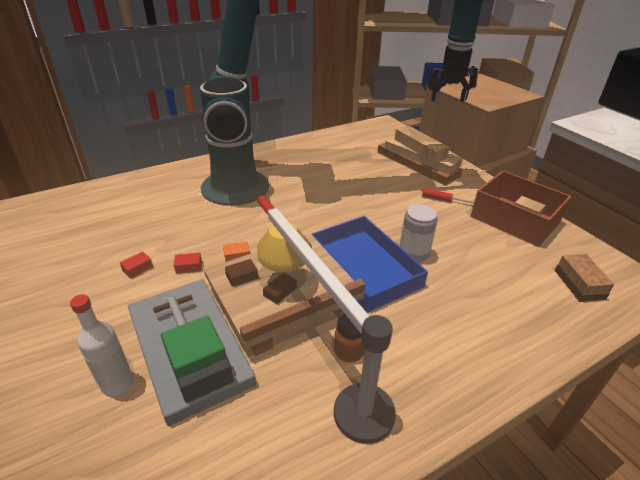

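The top view shows:
- lamp shade (350,228), red grip (355,256) and hinge hub (348,88)
- green blank (437,188), with the glue bottle at (495,210)
- blue tray (263,243), with the tin at (204,235)
- dark offcuts at (325,258) and (380,255)

The third dark offcut is hidden under the shade. It shows in the scene view at (282,290).

Look-alikes for the offcuts are the orange block (366,312) and red blocks (413,317) and (458,337). For the grip, it's the red screwdriver handle (119,307). For the tray, it's the brown box (68,230). I choose the dark blocks on the board, the grip at (355,256) and the blue tray.

```bash
cat > b.py <<'E'
from h import *
c=read_camera("top"); im=c['image']
print('hinge',at_z(c,(348,88),.242))
h=cv2.cvtColor(im,cv2.COLOR_RGB2HSV)
def cen(m): 
    n,l,s,ce=cv2.connectedComponentsWithStats(m.astype(np.uint8)); i=1+np.argmax(s[1:,4]); return cv2.minAreaRect(np.argwhere(l==i)[:,::-1].astype(np.float32))
g=cen((h[...,0]>55)&(h[...,0]<80)&(h[...,1]>150)); print(g,'blank',at_z(c,g[0],.11))
b=cen((h[...,0]>105)&(h[...,0]<125)&(h[...,1]>150)); print(b,'tray rim',at_z(c,b[0],.05),[np.round(at_z(c,p,.05)[:2],3).tolist() for p in cv2.boxPoints(b)])
cv2.imwrite("pics/crop1.png",cv2.resize(im[150:350,210:510,::-1],None,fx=2.6,fy=2.6,interpolation=cv2.INTER_CUBIC))
E
python3 b.py
```

```text
hinge [ 0.83715221 -0.07712423  0.242     ]
((435.98516845703125, 189.3514862060547), (37.512901306152344, 39.9009895324707), 84.2894058227539) blank [ 0.62250351 -0.29977423  0.11      ]
((261.16302490234375, 242.9013671875), (98.26596069335938, 65.6957015991211), 87.87889862060547) tray rim [0.50811131 0.1495622  0.05      ] [[0.639, 0.24], [0.641, 0.066], [0.381, 0.062], [0.38, 0.23]]
```

View pics/crop1.png

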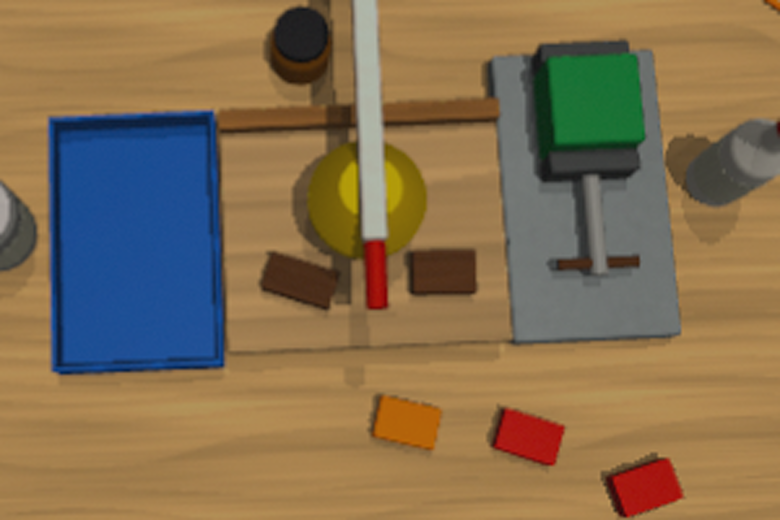

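The crop confirms it: two dark offcuts on the board, either side of the grip, with their long axes roughly along y. I'll turn the tool so that tool x = +y and tool y = +x, with the fingers shut.

>>> apply_moves --fingers '[0, 0, 0, 0, 0, 0, 0, 0, 0, 0, 0, 0]' --travel '[[0, 0, 0], [0, 0, 0], [0, 0, 0], [0, 0, 0], [0, 0, 0], [0, 0, 0], [0, 0, 0], [0, 0, 0], [0, 0, 0], [0, 0, 0], [0, 0, 0], [0, 0, 0]]' --rotation '[[0, 0, 0.985], [0, 0, 0.985], [0, 0, 0.985], [0, 0, 0.985], [0, 0, 0.985], [0, 0, 0.985], [0, 0, 0.985], [0, 0, 0.985], [0, 0, 0.985], [0, 0, 0.985], [0, 0, 0.985], [0, 0, 0.985]]'

```text
time: 2.45
tool_pos: [0.2205, 0.638, 0.2313]
tcp_rot: [-2.226, -2.217, 0.0]
wrist_force: [-0.3, -0.3, -0.1]
width: 0.001
grip_force: 0.0
```

>>> apply_moves --fingers '[0, 0, 0, 0, 0, 0, 0, 0, 0, 0, 0, 0]' --travel '[[-0.8, 0.3, 0.05], [-0.8, 0.3, 0.05], [-0.8, 0.3, 0.05], [-0.8, 0.3, 0.05], [-0.8, 0.3, 0.05], [-0.8, 0.3, 0.05], [-0.8, 0.3, 0.05], [-0.8, 0.3, 0.05], [-0.8, 0.3, 0.05], [-0.8, 0.3, 0.05], [-0.8, 0.3, 0.05], [-0.8, 0.3, 0.05]]' --rotation '[[0, 0, 0], [0, 0, 0], [0, 0, 0], [0, 0, 0], [0, 0, 0], [0, 0, 0], [0, 0, 0], [0, 0, 0], [0, 0, 0], [0, 0, 0], [0, 0, 0], [0, 0, 0]]'

```text
time: 3.65
tool_pos: [0.401, 0.1564, 0.2016]
tcp_rot: [2.22, 2.222, 0.002]
wrist_force: [0.3, 0.3, -0.3]
width: -0.003
grip_force: 0.0
```

>>> apply_moves --fingers '[0, 0, 0, 0, 0, 0, 0, 0, 0, 0, 0, 0]' --travel '[[-0.85, 0.25, 0.02], [-0.85, 0.25, 0.02], [-0.85, 0.25, 0.02], [-0.85, 0.25, 0.02], [-0.26, 0, 0], [-0.26, 0, 0], [-0.26, 0, 0], [-0.3, 0.01, 0], [-0.3, 0.01, 0], [-0.3, 0.01, 0], [-0.3, 0.01, 0], [-0.3, 0.02, 0]]' --rotation '[[0, 0, 0], [0, 0, 0], [0, 0, 0], [0, 0, 0], [0, 0, 0], [0, 0, 0], [0, 0, 0], [0, 0, 0], [0, 0, 0], [0, 0, 0], [0, 0, 0], [0, 0, 0]]'

```text
time: 4.85
tool_pos: [0.4538, -0.1254, 0.1974]
tcp_rot: [-2.219, -2.223, -0.002]
wrist_force: [0.7, 2.1, 0.0]
width: 0.002
grip_force: 0.8
```

```bash
cat > c.py <<'E'
from h import *
for n in ("top","scene"):
    c=read_camera(n); cv2.imwrite(f"pics/{n}_l.png",c['image'][:,:,::-1])
    for k,z in dict(lamp=.14,lamp_tip=.215,blank_top=.11).items():
        print(n,k,[(round(r['p'],2),np.round(r['location']).tolist(),np.round(at_z(c,r['location'],z)[:2],3).tolist()) for r in tip_of(n,k)[:3]])
E
python3 c.py
```

```text
top lamp [(0.22, [348.0, 238.0], [0.499, -0.07])]
top lamp_tip [(0.87, [391.0, 265.0], [0.421, -0.158])]
top blank_top [(0.97, [441.0, 190.0], [0.622, -0.312])]
scene lamp [(0.95, [259.0, 264.0], [0.53, -0.132])]
scene lamp_tip [(0.78, [228.0, 209.0], [0.419, -0.15]), (0.19, [258.0, 262.0], [0.604, -0.161])]
scene blank_top [(0.96, [191.0, 342.0], [0.633, -0.309])]
```

>>> apply_moves --fingers '[0, 0, 0, 0, 0, 0, 0, 0, 0, 0, 0, 0]' --travel '[[-0.3, 0.07, 0], [-0.3, 0.07, 0], [-0.3, 0.07, 0], [-0.3, 0.07, 0], [-0.3, 0.07, 0], [-0.27, 0.12, 0], [-0.27, 0.12, 0], [-0.27, 0.12, 0], [-0.27, 0.12, 0], [-0.27, 0.13, 0], [-0.26, 0.2, 0], [-0.26, 0.2, 0]]' --rotation '[[0, 0, 0], [0, 0, 0], [0, 0, 0], [0, 0, 0], [0, 0, 0], [0, 0, 0], [0, 0, 0], [0, 0, 0], [0, 0, 0], [0, 0, 0], [0, 0, 0], [0, 0, 0]]'

```text
time: 6.45
tool_pos: [0.5218, -0.2957, 0.197]
tcp_rot: [-2.22, -2.221, 0.002]
wrist_force: [-1.6, 0.5, -0.1]
width: -0.003
grip_force: 0.8
```

```bash
python3 c.py
```

```text
top lamp [(0.95, [426.0, 202.0], [0.582, -0.266])]
top lamp_tip []
top blank_top [(0.86, [439.0, 188.0], [0.626, -0.308]), (0.57, [356.0, 224.0], [0.539, -0.093])]
scene lamp [(0.89, [200.0, 308.0], [0.592, -0.275]), (0.35, [296.0, 255.0], [0.542, -0.053])]
scene lamp_tip [(0.86, [143.0, 260.0], [0.504, -0.342])]
scene blank_top [(0.62, [191.0, 341.0], [0.631, -0.308])]
```

>>> apply_moves --fingers '[0, 0, 0, 0, 0, 0]' --travel '[[-0.2, 0.15, 0], [-0.2, 0.16, 0], [-0.2, 0.16, 0], [-0.2, 0.17, 0], [-0.18, 0.16, 0], [0, 0, 0]]' --rotation '[[0, 0, 0], [0, 0, 0], [0, 0, 0], [0, 0, 0], [0, 0, 0], [0, 0, 0]]'

```text
time: 7.45
tool_pos: [0.563, -0.3454, 0.1972]
tcp_rot: [2.221, 2.22, -0.001]
wrist_force: [-0.5, 0.7, -0.6]
width: 0.001
grip_force: 0.0
```

```bash
python3 c.py
```

```text
top lamp [(0.76, [440.0, 184.0], [0.627, -0.304]), (0.38, [322.0, 172.0], [0.667, -0.013])]
top lamp_tip [(0.67, [439.0, 186.0], [0.6, -0.28])]
top blank_top [(0.56, [437.0, 188.0], [0.627, -0.303]), (0.18, [262.0, 244.0], [0.496, 0.14])]
scene lamp [(0.8, [187.0, 327.0], [0.624, -0.309]), (0.56, [244.0, 279.0], [0.556, -0.176])]
scene lamp_tip [(0.73, [118.0, 290.0], [0.562, -0.394])]
scene blank_top [(0.65, [191.0, 341.0], [0.632, -0.308])]
```

View pics/scene_l.png

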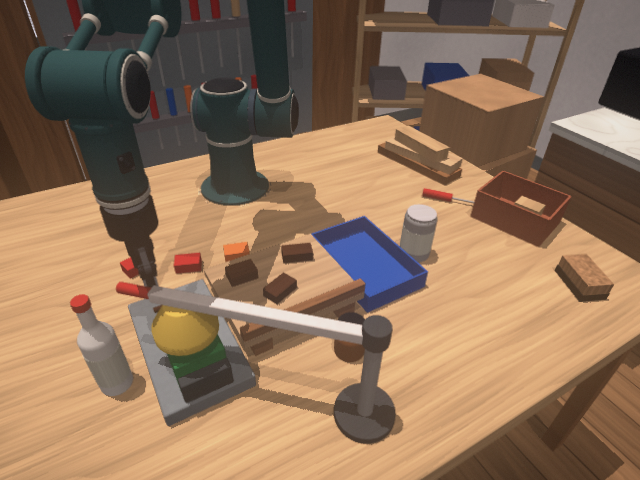

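The picture shows the shade over the green blank at (187,327) and clear of the glue bottle. Three dark offcuts are on the board, at (241,271), (280,287) and (297,253). I'll back away from the bar and measure the offcuts.

>>> apply_moves --fingers '[0, 0, 0, 0, 1, 1, 1, 1, 1, 1, 1, 1]' --travel '[[0.2, -0.2, 0], [0.6, -0.6, 0], [0.6, -0.6, 0], [0.6, -0.6, 0], [0.9, 0, -0.1], [0.9, 0, -0.1], [0.9, 0, -0.1], [0.9, 0, -0.1], [0.9, 0, -0.1], [0.9, 0, -0.1], [0.9, 0, -0.1], [0.9, 0, -0.1]]' --rotation '[[0, 0, 0], [0, 0, 0], [0, 0, 0], [0, 0, 0], [0, 0, 0], [0, 0, 0], [0, 0, 0], [0, 0, 0], [0, 0, 0], [0, 0, 0], [0, 0, 0], [0, 0, 0]]'

```text
time: 9.05
tool_pos: [0.4611, 0.1183, 0.238]
tcp_rot: [2.22, 2.221, 0.002]
wrist_force: [0.7, 0.2, -0.1]
width: 0.999
grip_force: 0.0
```

```bash
cat > d.py <<'E'
from h import *
import sys
for n in ("top","scene"):
    c=read_camera(n); cv2.imwrite(f"pics/{n}_{sys.argv[1]}.png",c['image'][:,:,::-1])
    print(n,'lamp',[np.round(at_z(c,r['location'],.14)[:2],3).tolist() for r in tip_of(n,'lamp')[:1]])
    print([(round(r['p'],2),np.round(r['location']).tolist(),np.round(at_z(c,r['location'],.06)[:2],3).tolist()) for r in tip_of(n,'offcut_a')])
    for r in regions_of(n,'offcut_a'):
        if n=='top':
            m=r['mask']; col=c['image'][m].mean(0)
            pts=np.array([at_z(c,p[::-1],.086)[:2]*1000 for p in np.argwhere(m)],np.float32)
            q=cv2.minAreaRect(pts); print(round(r['p'],2),col.round(),np.round(q[0]),np.round(q[1]),round(q[2]))
E
python3 d.py o1
```

```text
top lamp [[0.626, -0.303]]
[(0.98, [326.0, 255.0], [0.469, -0.019]), (0.86, [354.0, 224.0], [0.55, -0.094]), (0.8, [456.0, 334.0], [0.261, -0.336]), (0.75, [362.0, 316.0], [0.313, -0.103]), (0.71, [410.0, 319.0], [0.301, -0.223]), (0.65, [485.0, 219.0], [0.554, -0.435]), (0.64, [382.0, 258.0], [0.459, -0.16]), (0.41, [265.0, 246.0], [0.499, 0.139])]
0.92 [164.  30.  21.] [ 306. -224.] [64. 43.] 72
0.9 [182. 101.  11.] [ 323. -109.] [59. 39.] 75
0.79 [81. 50. 29.] [ 465. -152.] [64. 41.] 88
0.67 [77. 49. 29.] [546. -97.] [43. 70.] 22
0.65 [77. 48. 28.] [461. -12.] [68. 39.] 70
0.56 [161.  25.  17.] [ 256. -332.] [43. 64.] 16
scene lamp [[0.624, -0.31]]
[(0.95, [242.0, 279.0], [0.473, -0.155]), (0.84, [190.0, 266.0], [0.374, -0.244]), (0.65, [296.0, 259.0], [0.47, -0.017]), (0.65, [136.0, 268.0], [0.325, -0.354]), (0.61, [237.0, 259.0], [0.404, -0.14])]
```

```bash
python3 -c "
import cv2
i=cv2.imread('pics/top_o1.png'); cv2.imwrite('pics/crop2.png',cv2.resize(i[150:350,210:510],None,fx=2.6,fy=2.6,interpolation=2))"
```

```text
(no output)
```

View pics/crop2.png

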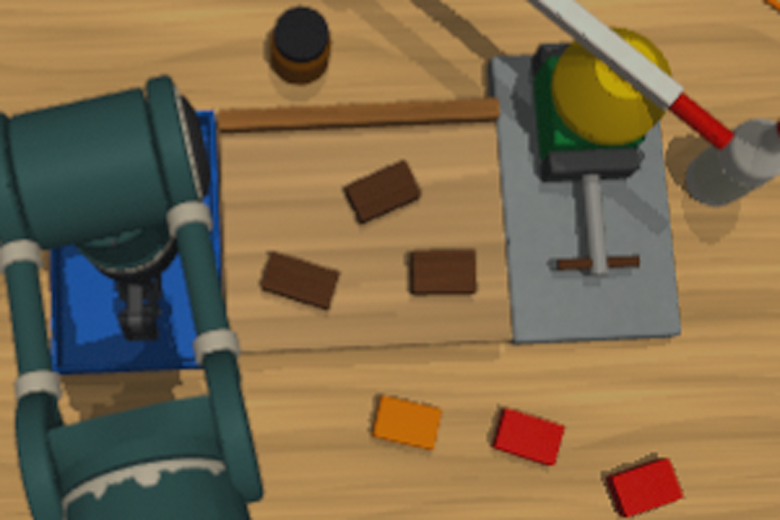

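>>> apply_moves --fingers '[1, 1, 1, 1, 1, 1, 1, 1, 1]' --travel '[[-0.88, 0.01, 0], [-0.88, 0.01, 0], [-0.88, 0.02, 0], [0, 0, 0.8], [0, 0, 0.8], [0, 0, 0.8], [0, 0, 0.7], [0, 0, 0.38], [0, 0, 0]]' --rotation '[[0, 0, 0], [0, 0, 0], [0, 0, 0], [0, 0, 0.83], [0, 0, 0.83], [0, 0, 0.83], [0, 0, 0.83], [0, 0, 0], [0, 0, 0]]'

```text
time: 10.35
tool_pos: [0.46, -0.0165, 0.0598]
tcp_rot: [-2.57, -1.798, 0.009]
wrist_force: [-0.7, 0.2, -0.2]
width: 1.0
grip_force: 0.0
```

>>> apply_moves --fingers '[0.2, 0.2, 0.2, 0.2, 0.2, 0.2, 0.2]' --travel '[[0, 0, 0], [0, 0, 0], [0, 0, 0], [0, 0, 0], [0, 0, 0], [0, 0, 0], [0, 0, 0]]' --rotation '[[0, 0, 0], [0, 0, 0], [0, 0, 0], [0, 0, 0], [0, 0, 0], [0, 0, 0], [0, 0, 0]]' --newtons 30

```text
time: 11.05
tool_pos: [0.4653, -0.0157, 0.065]
tcp_rot: [2.57, 1.803, 0.004]
wrist_force: [-0.2, -0.8, 7.3]
width: 0.441
grip_force: 32.0
```

Opening of 37.5 mm, so this is offcut_a and it's gripped. Now to the tray.

>>> apply_moves --fingers '[0.2, 0.2, 0.2, 0.2, 0.2, 0.2, 0.2, 0.2, 0.2, 0.2, 0.2]' --travel '[[0, 0, -0.4], [0, 0, -0.4], [0, 0, -0.4], [0, 0, -0.4], [0.83, -0.17, 0], [0.83, -0.17, 0], [0.83, -0.17, 0], [0.83, -0.17, 0], [0, 0, 0.8], [0, 0, 0.8], [0, 0, 0.3]]' --rotation '[[0, 0, -0.83], [0, 0, -0.83], [0, 0, -0.83], [0, 0, -0.83], [0, 0, 0], [0, 0, 0], [0, 0, 0], [0, 0, 0], [0, 0, 0], [0, 0, 0], [0, 0, 0]]'

```text
time: 12.15
tool_pos: [0.4262, 0.1504, 0.0449]
tcp_rot: [-2.217, -2.222, 0.008]
wrist_force: [-1.2, -0.1, -1.6]
width: 0.44
grip_force: 31.1
```

>>> apply_moves --fingers '[0.2, 0.65, 0.65, 0.65, 0.65, 0.7, 1, 1]' --travel '[[0, 0, 0], [0, 0, 0], [0, 0, 0], [0, 0, 0], [0, 0, -0.4], [0, 0, -0.8], [0, 0, -0.8], [0, 0, 0]]' --rotation '[[0, 0, 0], [0, 0, 0], [0, 0, 0], [0, 0, 0], [0, 0, 0], [0, 0, 0], [0, 0, 0], [0, 0, 0]]'

```text
time: 12.95
tool_pos: [0.435, 0.1519, 0.1559]
tcp_rot: [2.217, 2.216, 0.02]
wrist_force: [1.0, -0.1, 1.2]
width: 0.989
grip_force: 0.0
```

>>> apply_moves --fingers '[1, 1, 1, 1, 1, 1, 1, 1, 1, 1, 1, 1]' --travel '[[-0.83, 0.39, 0], [-0.83, 0.39, 0], [-0.83, 0.39, 0], [-0.83, 0.39, 0], [-0.83, 0.39, 0], [-0.83, 0.39, 0], [0, 0, 0], [0, 0, 0], [0, 0, 0.4], [0, 0, 0.5], [0, 0, 0.5], [0, 0, 0.22]]' --rotation '[[0, 0, 0], [0, 0, 0], [0, 0, 0], [0, 0, 0], [0, 0, 0], [0, 0, 0], [0, 0, -0.92], [0, 0, -0.92], [0, 0, -0.92], [0, 0, -0.92], [0, 0, 0], [0, 0, 0]]'

```text
time: 14.15
tool_pos: [0.5451, -0.0983, 0.0653]
tcp_rot: [-1.754, -2.603, 0.002]
wrist_force: [-0.2, 0.1, -0.4]
width: 0.997
grip_force: 0.0
```

>>> apply_moves --fingers '[1, 0.2, 0.2, 0.2, 0.2, 0.2, 0.2, 0.2]' --travel '[[0, 0, 0], [0, 0, 0], [0, 0, 0], [0, 0, 0], [0, 0, 0], [0, 0, 0], [0, 0, 0], [0, 0, 0]]' --rotation '[[0, 0, 0], [0, 0, 0], [0, 0, 0], [0, 0, 0], [0, 0, 0], [0, 0, 0], [0, 0, 0], [0, 0, 0]]'

```text
time: 14.95
tool_pos: [0.548, -0.0987, 0.0689]
tcp_rot: [1.753, 2.604, 0.002]
wrist_force: [0.2, -0.5, 5.7]
width: 0.457
grip_force: 32.1
```

>>> apply_moves --fingers '[0.2, 0.2, 0.2, 0.2, 0.2, 0.2, 0.2, 0.2, 0.2, 0.2, 0.2, 0.2]' --travel '[[0, 0, -0.4], [0, 0, -0.4], [0, 0, -0.4], [0, 0, -0.4], [0.83, -0.12, 0], [0.83, -0.12, 0], [0.83, -0.12, 0], [0.83, -0.12, 0], [0.83, -0.12, 0], [0.83, -0.12, 0], [0, 0, 0.9], [0, 0, 0.9]]' --rotation '[[0, 0, 0.92], [0, 0, 0.92], [0, 0, 0.92], [0, 0, 0.92], [0, 0, 0], [0, 0, 0], [0, 0, 0], [0, 0, 0], [0, 0, 0], [0, 0, 0], [0, 0, 0], [0, 0, 0]]'

```text
time: 16.15
tool_pos: [0.5124, 0.1528, 0.0584]
tcp_rot: [2.215, 2.223, 0.008]
wrist_force: [0.7, -0.3, -0.3]
width: 0.46
grip_force: 31.3
```

>>> apply_moves --fingers '[0.2, 0.2, 0.65, 0.65, 0.65, 0.65, 0.7, 1, 1]' --travel '[[0, 0, 0.2], [0, 0, 0], [0, 0, 0], [0, 0, 0], [0, 0, 0], [0, 0, -0.4], [0, 0, -0.8], [0, 0, -0.8], [0, 0, 0]]' --rotation '[[0, 0, 0], [0, 0, 0], [0, 0, 0], [0, 0, 0], [0, 0, 0], [0, 0, 0], [0, 0, 0], [0, 0, 0], [0, 0, 0]]'

```text
time: 17.05
tool_pos: [0.5162, 0.1517, 0.1557]
tcp_rot: [2.216, 2.216, 0.02]
wrist_force: [-0.5, -0.1, 1.0]
width: 0.993
grip_force: 0.0
```

>>> apply_moves --fingers '[1, 1, 1, 1, 1, 1, 1, 1, 1, 1, 1, 1]' --travel '[[-0.87, -0.13, 0], [-0.87, -0.13, 0], [-0.87, -0.13, 0], [-0.87, -0.13, 0], [-0.87, -0.13, 0], [-0.87, -0.13, 0], [-0.87, -0.13, 0], [0, 0, 0], [0, 0, 0.6], [0, 0, 0.6], [0, 0, 0.42], [0, 0, 0]]' --rotation '[[0, 0, 0], [0, 0, 0], [0, 0, 0], [0, 0, 0], [0, 0, 0], [0, 0, 0], [0, 0, 0], [0, 0, 0], [0, 0, 0], [0, 0, 0], [0, 0, 0], [0, 0, 0]]'

```text
time: 18.25
tool_pos: [0.4625, -0.1525, 0.0636]
tcp_rot: [-2.217, -2.218, 0.004]
wrist_force: [0.0, 0.7, 0.4]
width: 1.0
grip_force: 0.0
```

>>> apply_moves --fingers '[1, 0.2, 0.2, 0.2, 0.2, 0.2, 0.2, 0.2]' --travel '[[0, 0, 0], [0, 0, 0], [0, 0, 0], [0, 0, 0], [0, 0, 0], [0, 0, 0], [0, 0, 0], [0, 0, 0]]' --rotation '[[0, 0, 0], [0, 0, 0], [0, 0, 0], [0, 0, 0], [0, 0, 0], [0, 0, 0], [0, 0, 0], [0, 0, 0]]'

```text
time: 19.05
tool_pos: [0.4664, -0.1544, 0.0677]
tcp_rot: [2.22, 2.22, 0.002]
wrist_force: [-0.4, 0.7, 5.7]
width: 0.485
grip_force: 32.1
```

>>> apply_moves --fingers '[0.2, 0.2, 0.2, 0.2, 0.2, 0.2, 0.2, 0.2, 0.2, 0.2, 0.2, 0.2]' --travel '[[0, 0, -0.8], [0, 0, -0.8], [0.87, 0.34, 0], [0.87, 0.34, 0], [0.87, 0.34, 0], [0.87, 0.34, 0], [0.87, 0.34, 0], [0.87, 0.34, 0], [0.87, 0.34, 0], [0, 0, 0], [0, 0, 0.9], [0, 0, 0.9]]' --rotation '[[0, 0, 0], [0, 0, 0], [0, 0, 0], [0, 0, 0], [0, 0, 0], [0, 0, 0], [0, 0, 0], [0, 0, 0], [0, 0, 0], [0, 0, 0], [0, 0, 0], [0, 0, 0]]'

```text
time: 20.25
tool_pos: [0.586, 0.151, 0.0573]
tcp_rot: [2.218, 2.221, 0.006]
wrist_force: [0.1, -1.1, -0.7]
width: 0.485
grip_force: 31.4
```

>>> apply_moves --fingers '[0.2, 0.2, 0.65, 0.65, 0.65, 0.65, 0.7, 0.7, 0.7, 0.7, 0.7]' --travel '[[0, 0, 0.2], [0, 0, 0], [0, 0, 0], [0, 0, 0], [0, 0, 0], [0, 0, -0.4], [0, 0, -0.8], [0, 0, -0.8], [0, -0.5, -0.8], [0, -0.8, -0.5], [0, -0.8, 0]]' --rotation '[[0, 0, 0], [0, 0, 0], [0, 0, 0], [0, 0, 0], [0, 0, 0], [0, 0, 0], [0, 0, 0], [0, 0, 0], [0, 0, 0], [0, 0, 0], [0, 0, 0]]'

```text
time: 21.35
tool_pos: [0.4821, 0.1514, 0.2183]
tcp_rot: [2.217, 2.217, 0.017]
wrist_force: [-0.3, -0.6, 0.5]
width: 0.701
grip_force: 0.0
```

```bash
python3 d.py end
```

```text
top lamp [[0.624, -0.309]]
[(0.77, [361.0, 313.0], [0.32, -0.102]), (0.71, [408.0, 319.0], [0.302, -0.218]), (0.68, [459.0, 335.0], [0.258, -0.342]), (0.52, [266.0, 218.0], [0.573, 0.135])]
0.74 [169.  27.  19.] [ 306. -225.] [63. 39.] 70
0.74 [159.  27.  18.] [ 254. -332.] [43. 65.] 17
0.73 [181. 101.  13.] [ 322. -111.] [62. 41.] 76
0.68 [40. 27. 21.] [423. 152.] [51. 35.] 88
0.39 [78. 48. 29.] [575. 119.] [ 8. 29.] 81
scene lamp []
[(0.87, [348.0, 246.0], [0.485, 0.117]), (0.87, [236.0, 256.0], [0.391, -0.139]), (0.7, [362.0, 265.0], [0.56, 0.109]), (0.68, [385.0, 282.0], [0.631, 0.121]), (0.67, [187.0, 264.0], [0.364, -0.248]), (0.59, [138.0, 268.0], [0.328, -0.35])]
```

View pics/scene_end.png

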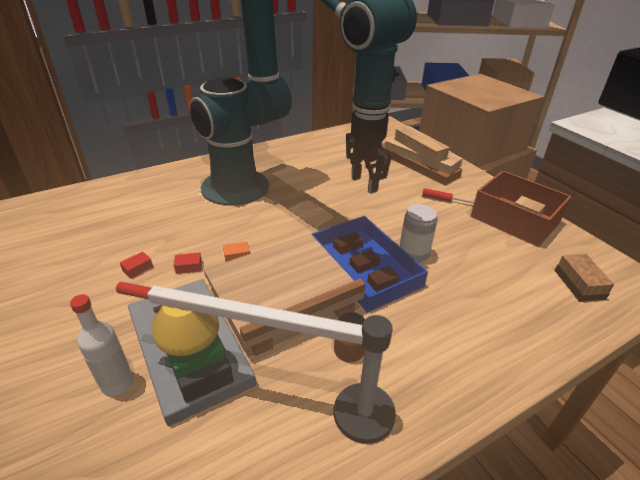

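View pics/top_end.png

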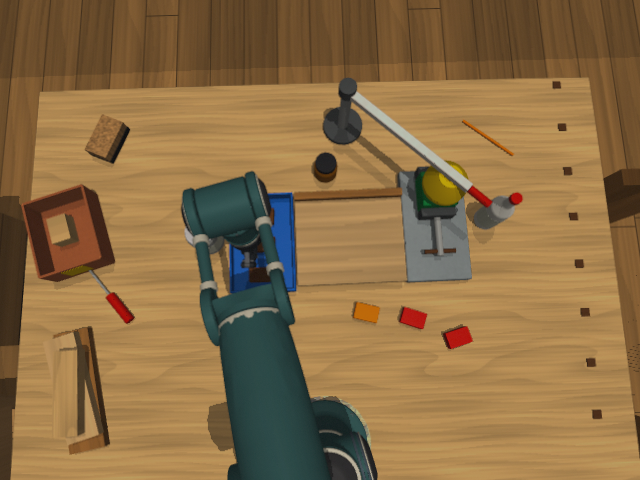

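The scene view shows all three offcuts flat in the blue tray, at (348,243), (364,261) and (383,278). The top view shows the shade over the blank, at (444,184), and the glue bottle, tin and jar unmoved. I'll let things settle and hand the job in.

>>> apply_moves --fingers '[0.7, 0.7, 0.7, 0.7, 0.7]' --travel '[[0, 0, 0], [0, 0, 0], [0, 0, 0], [0, 0, 0], [0, 0, 0]]' --rotation '[[0, 0, 0], [0, 0, 0], [0, 0, 0], [0, 0, 0], [0, 0, 0]]'

```text
time: 22.25
tool_pos: [0.4791, 0.1505, 0.2112]
tcp_rot: [-2.221, -2.222, 0.0]
wrist_force: [-0.2, 0.9, 0.5]
width: 0.704
grip_force: 0.0
```

```bash
python3 -c "
from workcell import *
print(finish_job())"
```

```text
the job is handed in; nothing more can be done
None
```

I handed the job in at about 22 s, with no verdict returned: the lamp shade hangs within about 10 mm of the blank's centre, all three offcuts lie in the blue tray (picked up and placed one by one, not swept), and the glue bottle, tin and jar look unmoved.

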